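# Clamp the nest plate in its fixture

### The arm

A 6-joint arm with a two-finger parallel gripper is mounted at the origin on the work surface; the furniture and walls round the work are solid. World frame = base frame: x ahead of the robot, y to its left, z up, the work surface at z = 0. Lengths are in m, angles in rad, forces in N, time in s.
With the tool pointing down it reaches from about 0.325 to 0.85 m from the base axis. Payload 4.4 kg.
Tool frame: the origin (TCP) lies between the finger pads; the fingertips stand 25 mm ahead of it and the grasp point (between the pads) lies 6 mm ahead of it; z points along the fingers, x is the direction in which the jaws open and shut, and the axes are right-handed (so a half turn about z gives the same grasp; the last joint's range is limited). The gripper opens to 94 mm and grips with 3 to 60 N. Pads are 16 mm wide; open, the fingers measure 119 mm over their backs; the gripper's body (75 mm by 177 mm) begins 78 mm behind the grasp point.
Start: joints at [-1.44, 0.207, 1.542, -0, 1.393, -0.15], TCP at [0.16, -0.552, 0.23] pointing down, gripper open.
Joint ranges: [-2.73, 2.73], [-0.86, 2.22], [0.23, 2.46], [-1.11, 4.25], [0.08, 2.63], [-2.82, 2.82]. Speed limits (rad/s): [2.79, 2.79, 3.14, 3.14, 3.14, 3.14].

### API

Orientations are given as a rotation vector (axis times angle).
In Python, from rig import r, imaging gives the robot as it stands.
- The arm moves only by the tool apply_moves, never from a script. Its argument "increments" is a list of rows, each a list of 3 entries, a list of its own where there are three numbers: the closure, from 0 (fully open) to 1 (shut), then the shift along the world's x, y, z as a fraction of full scale, then the turn, a rotation vector about the world's x, y, z as a fraction of full scale. In form: [[claw, [dx, dy, dz], [wx, wy, wz]], ...]. A call has 1 to 5 rows; each row is the pose to reach, as a shift and turn from the pose commanded when the call began; what a row does not reach only later rows make up. Full scale, the value 1, is 200 mm for a shift and 45 degrees for a turn. A row lasts 1/12 s, in which the tool goes at most 41.7 mm and 7.16 degrees, less where a joint would pass 70% of its speed; a pose out of reach is approached as far as the arm can. A call with a number of a shift or a turn outside -1 to 1 is refused whole. A call with a gripper value outside its range is refused whole. The fingers move at their own pace and stop on an object; "grip_force" is the grip in N (left out, the last holds). Time passes only in rows, so rows that repeat a pose let the fingers close. It gives the time, the measured TCP pose, the force and the opening at its end, in the units of the state.
- r.get_state(): the state, without advancing time (a new reading comes with each control period).
- imaging.camera(name): name is "side" or "top" or "wrist"; returns a dict with "pixels" (480x640x3 uint8, red, green, blue), "z_map" (480x640 float32, m along the optical axis (not along the pixel's ray), 0 where there is no reading), "fx", "fy", "cx", "cy" (pixels), "dist" ([k1, k2, p1, p2, k3] as OpenCV has them; the pictures are not rectified), "extrinsics" (4x4, takes a point from camera to world coordinates); the wrist camera has in their place "mount" (4x4, takes a point from camera to tool coordinates, whose origin is the TCP and whose axes are the tool frame's). Camera axes: x right, y down, z forward; pixel columns grow to the right and rows downward; lengths in m; the calibration is good to about 2 mm. A picture is of the moment at which its call begins: read the wrist's pose just before it.
- r.close_job(): hands the job in, once; it reports no verdict.
The state is a dict: "clock": time; "qpos": joint angles; "joint_vel": joint speeds; "joint_efforts": joint torques, N m; "tool_pos": TCP position; "orientation": TCP orientation; "contact_force": force on the tool from outside, world axes, zero at the start; "moment": the same for the moment, N m; "width": opening from 0.0 (shut) to 1.0 (fully open).
Only numpy, scipy, OpenCV 4.12 (cv2) and the standard library are available. Lean on these libraries where they do the work, as an engineer would, in place of code of your own. Each camera call takes 0.05 s, during which the arm holds its last target. There are 200 camera calls.

### The job

Push the aluminium nest plate all the way along its guides until its end rests against the fixture's end stop. Then turn the thumbscrew clockwise until it seats and you feel the resistance rise, and stop there: snug, not forced. Leave the other things on the bench where they are.

Things in the scene. Friction and masses are not known exactly. Their poses are not given: they have to be found in the camera images.
- clamp_fixture: Clamping fixture bolted down: dark steel base (x -135 to +55, y -62 to +62 mm, 14 mm thick), two guide rails (x -110 to +40 mm, 83 mm apart, tops at z 26 mm), grey bridge over the channel carrying the screw (x -14 to +14, y -62 to +62, underside z 50, top z 66 mm, brass bush to 71). Origin on the bench below the screw's axis; x = direction to push the plate home, y along the bridge, z up.
- stop_face (a point): Centre of the face of the grey end stop that the plate must touch, 40 mm beyond the screw's axis and 22 mm above the bench (the stop's top is at 36 mm); axes as the fixture's (x = push direction).
- screw_axis (a point): Point fixed in the fixture on the thumbscrew's upright axis, 86 mm above the bench.
- nest_plate: Loose aluminium plate 180 x 80 x 16 mm, 0.35 to 0.7 kg, with six black pockets holding stamped clips and a blue patch near the leading end. Lies in the channel on the 14 mm base, under the bridge, pulled back 30 to 65 mm from the stop. Origin at the centre of its underside; x along its length towards the stop.
- plate_nose (a point): Centre of the plate's leading end face, at half its thickness. It meets the end stop when home.
- plate_tail (a point): Centre of the plate's trailing end face (the face to push), at half its thickness, 22 mm above the bench. It sticks out behind the base (5 mm behind it when home), so it can be pushed from low down. The bench's green mat beyond the white lane is 6 mm high.
- lever_ball (a point): Centre of the red ball (20 mm diameter) on the thumbscrew's lever, 74 mm from the axis. The lever is a level steel rod 10 mm thick, bare from 21 to 64 mm from the axis, fixed to a knurled steel head (42 mm diameter, 22 mm high, centred at lever height). The lever's centre is 90 mm above the bench when seated, 3 mm higher per radian unscrewed.
- thumbscrew (a joint): Running turn of the thumbscrew, rad; grows clockwise from above (tightening), starts loose at -2.4 to -1.5, stops at 0 where the screw is seated. Lever direction: 90 deg minus (thumbscrew + head_spring), counter-clockwise from the fixture's +x, so along fixture +y (parallel to the bridge) when just seated. Running torque about 0.2 N m; its foot meets the plate at about -0.8, barely felt.
- caliper: Digital caliper, 66 x 226 x 14 mm, lying on the bench; leave alone.
- tape_roll: Green tape roll, 96 x 101 x 24 mm, lying flat; leave alone.
- gauge_set: Five step gauges in a beech cradle, 45 x 110 x 38 mm; leave alone.
- side_cutters: Side cutters with orange handles, 69 x 128 x 13 mm; leave alone.
- head_spring (a joint): Wind-up of the spring between the thumbscrew's head and its shank, rad; with the screw seated the lever turns on clockwise by this much past its seated direction. 0 until the torque passes about 0.3 N m (6 N at 48 mm from the axis), then 0.8 N m more per rad. Let go, it stays wound up to about 0.3. A little wind-up does no harm; above 0.6 the screw is overtightened.
- pressure_foot: Spring-loaded round black pressure foot under the screw, 26 mm diameter; it comes down with the screw and, once the screw is seated, presses on the plate below with about 10 N. Origin at the centre of its underside.

How it is judged:
On the way, in this order (a step that is already met when the one before it is completed fails the run):
1. the plate is home against the end stop (within 3 mm) while the screw is still loose (x of plate_nose in the frame of stop_face above -0.003 m and value of joint thumbscrew below -0.9 rad), for 0.2 s.
2. the thumbscrew is seated (value of joint thumbscrew above -0.06 rad), for 0.2 s.
At the end, for the whole second after the job is handed in: The plate lies flat in its channel with its leading end within 3 mm of the end stop, at rest, the thumbscrew stays seated (within 0.06 rad of its stop) and its foot presses on the plate with over 4 N (x of plate_nose in the frame of stop_face above -0.003 m and horizontal distance between plate_nose and stop_face below 0.006 m and angle between the z axis of nest_plate and the z axis of clamp_fixture, either way round below 0.05 rad and linear speed of nest_plate below 0.01 m/s and value of joint thumbscrew above -0.06 rad and contact force between pressure_foot and nest_plate above 4 N); the robot touches nothing.
It fails at once if the thumbscrew is overtightened (its head spring wound up by more than 0.6 rad) (value of joint head_spring above 0.6 rad).
It fails at once if a bystander is moved by more than 3 cm (distance of any of caliper, tape_roll, gauge_set, side_cutters from where it was at the start of the episode above 0.03 m).
It also fails if it takes over 51 s, if anything falls off the work surface, if the arm or the gripper's body presses on something with over 40 N, if the wrist force passes 120 N, or if a joint passes its speed limit or range.

## Working session

There is one attempt and no reset: what is moved stays moved. The work goes in short steps, Python scripts to look and compute and a tool call to move; the robot and the scene stay as the last step left them, time stands still between calls to the robot, and variables do not carry over. Pictures are saved under pics/ and viewed, about 8 in all and at most 12, crops included, and the job is handed in when it is done.

Besides the shell and the picture viewer there is one more tool, called after ">>>" as name(argument=value, ...), one argument or row to a line, values as JSON. apply_moves: Moves the arm, as the interface text tells. Shift numbers are shares of 200 mm and turn numbers shares of 45 degrees, none past 1 either way. Its arguments: {"type":"object","properties":{"increments":{"type":"array","items":{"type":"array"}},"grip_force":{"type":"number"}},"required":["increments"]}

```bash
mkdir -p pics; cat > h.py <<'E'
import numpy as np, cv2
from rig import r, imaging
def cam(n,save=None):
    s=r.get_state(); c=imaging.camera(n)
    if n=="wrist":
        T=np.eye(4);T[:3,:3]=cv2.Rodrigues(np.array(s["orientation"],float))[0];T[:3,3]=s["tool_pos"]
        E=T@np.array(c["mount"])
    else: E=np.array(c["extrinsics"])
    c["E"]=E
    c["K"]=np.array([[c["fx"],0,c["cx"]],[0,c["fy"],c["cy"]],[0,0,1.]]);c["D"]=np.array(c["dist"],float)
    if save: cv2.imwrite("pics/"+save,c["pixels"][:,:,::-1])
    return c
def rays(c,px):
    u=cv2.undistortPoints(np.array(px,float).reshape(-1,1,2),c["K"],c["D"]).reshape(-1,2)
    d=np.c_[u,np.ones(len(u))]@c["E"][:3,:3].T
    return c["E"][:3,3],d
def onz(c,px,z):
    o,d=rays(c,px); return o+d*((z-o[2])/d[:,2])[:,None]
def depthpt(c,px):
    o,d=rays(c,px); px=np.array(px).reshape(-1,2).astype(int)
    return o+d*c["z_map"][px[:,1],px[:,0]][:,None]
E
python3 - <<'E'
from h import *
print(r.get_state())
for n in ("top","side"):
    c=cam(n,n+"0.png"); print(n,c["E"][:3,3].round(3),c["fx"])
E
```

```text
{'clock': 0.0, 'qpos': array([-1.43946685e+00,  2.07414538e-01,  1.54293492e+00,  2.27776681e-06,
        1.39348702e+00, -1.50469169e-01]), 'joint_vel': array([ 0.00099267, -0.00207303, -0.00013602,  0.00256955,  0.00155908,
        0.00024933]), 'joint_efforts': array([-5.18473644e-04, -3.70884025e+01, -2.81415886e+01,  6.96528470e-02,
        3.60885425e-02, -1.81129831e-04]), 'tool_pos': array([ 0.15980662, -0.55157313,  0.22930288]), 'orientation': array([-2.51010935e+00,  1.88649888e+00,  2.46453343e-03]), 'contact_force': array([ 0.17671916, -0.15510041, -0.8581521 ]), 'moment': array([-0.00272825, -0.02423274, -0.01217646]), 'width': 0.998886229886833}
top [ 0.279 -0.029  1.695] 621.5477867173621
side [0.261 1.159 1.   ] 570.8641830257537
```

View pics/top0.png

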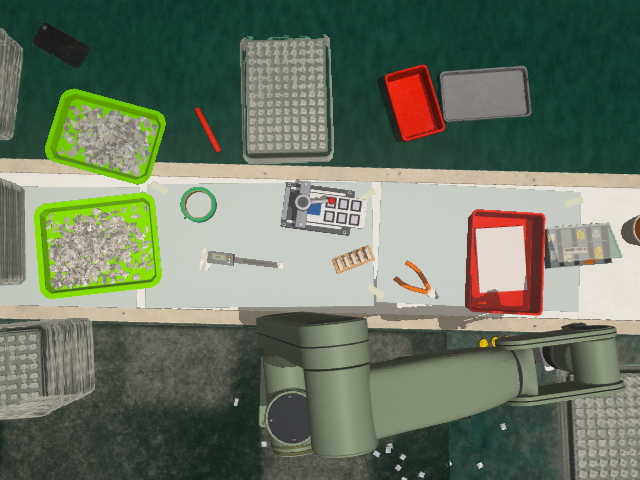

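View pics/side0.png

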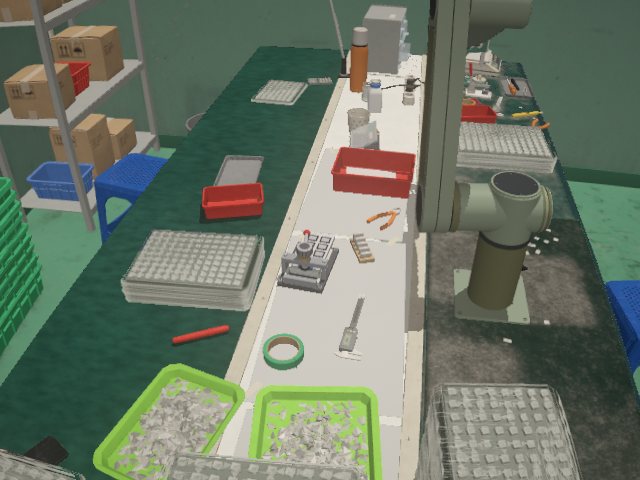

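The top view shows the fixture at about (323,207). Its end stop is to the left (world +y), and the red ball at (331,200) is right of the screw at (303,202). The side view agrees. Next I'll measure from a crop and the depth map.

```bash
python3 - <<'E'
from h import *
c=cam("top"); im=c["pixels"]
cr=im[165:255,260:390]; cv2.imwrite("pics/topc.png",cv2.resize(cr,None,fx=6,fy=6,interpolation=cv2.INTER_CUBIC)[:,:,::-1])
h=cv2.cvtColor(im,cv2.COLOR_RGB2HSV)
def cen(m,z,name):
    mm=np.zeros_like(m);mm[165:255,260:390]=m[165:255,260:390]
    n,l,s,ce=cv2.connectedComponentsWithStats(mm)
    for i in range(1,n):
        if s[i,4]>15: print(name,ce[i].round(1),s[i],onz(c,[ce[i]],z)[0].round(4),depthpt(c,[ce[i]])[0].round(3))
cen((cv2.inRange(h,(0,150,100),(6,255,255))|cv2.inRange(h,(174,150,100),(180,255,255))),.095,"red")
cen(cv2.inRange(h,(105,130,60),(125,255,255)),.03,"blue")
cen(cv2.inRange(h,(0,0,0),(180,255,45)),.03,"black")
zz=[]
v,u=np.mgrid[165:255,260:390]; P=depthpt(c,np.c_[u.ravel(),v.ravel()]); z=P[:,2].reshape(v.shape)
for zc,w in ((.066,.004),(.103,.006),(.036,.004),(.030,.002)):
    m=abs(z-zc)<w; Q=P[m.ravel()]; 
    if len(Q)>5: print(zc,len(Q),cv2.minAreaRect((Q[:,:2]*1000).astype(np.float32)))
E
```

```text
red [331.5 200.1] [329 197   6   7  35] [ 0.5047 -0.0836  0.095 ] [ 0.503 -0.083  0.107]
blue [314.2 209.1] [307 204  14  11 112] [ 0.4883 -0.0398  0.03  ] [ 0.488 -0.04   0.032]
0.066 210 ((496.0284729003906, -8.890470504760742), (27.86146354675293, 123.4192886352539), 83.93400573730469)
0.103 226 ((497.079833984375, -39.794803619384766), (42.2000846862793, 100.72698211669922), 1.352026104927063)
0.036 828 ((457.1714172363281, -74.19932556152344), (245.6418914794922, 162.09754943847656), 84.09905242919922)
0.03 706 ((483.8281555175781, -72.93988037109375), (248.30886840820312, 139.7605743408203), 69.91856384277344)
```

View pics/topc.png

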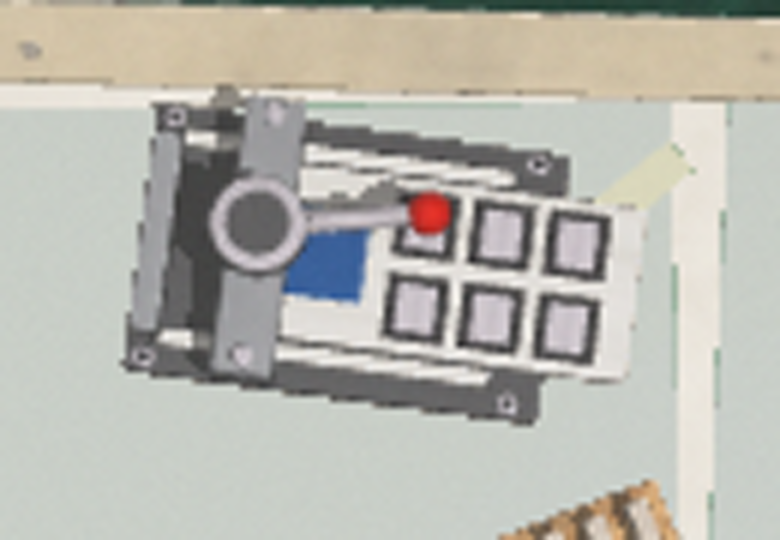

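The crop shows the plate's tail at crop x≈635, the ball at (430,213) and the head at (260,224). From these:
- **Axis and push direction:** the axis is near (0.4965,-0.0095), and the push direction is 83.9° in world.
- **Ball:** it is 74 mm from the axis, as it should be, so the screw is at about -1.78 rad.
- **Tail:** it is about 170 mm behind the axis, so the gap to the stop is about 30 mm.

I'm moving to behind the tail.

>>> apply_moves(
  increments=[
    [0.6,[0.65,0.7,0],[0,0,0.76]],
    [0.6,[0.65,0.7,0],[0,0,0.76]],
    [0.6,[0.65,0.7,0],[0,0,0.76]],
    [0.6,[0.65,0.7,0],[0,0,0.76]],
    [0.6,[0.65,0.7,0],[0,0,0.76]],
  ],
)

```text
clock: 0.57
tool_pos: [0.2917, -0.409, 0.23]
orientation: [-2.957, 1.054, 0.0]
contact_force: [-0.5, -0.6, 0.7]
width: 0.685
```

>>> apply_moves(
  increments=[
    [0.6,[0.93,0.9,0],[0,0,0.75]],
    [0.6,[0.93,0.9,0],[0,0,0.75]],
    [0.6,[0.93,0.9,0],[0,0,0.75]],
    [0.6,[0.93,0.9,0],[0,0,0.75]],
    [0.6,[0.93,0.9,0],[0,0,0.75]],
  ],
)

```text
clock: 0.98
tool_pos: [0.4405, -0.2656, 0.2303]
orientation: [-3.138, 0.153, 0.0]
contact_force: [0.9, -0.7, -0.1]
width: 0.402
```

>>> apply_moves(
  increments=[
    [0.6,[0.175,0.3,0],[0,0,0]],
    [0.6,[0.175,0.3,0],[0,0,0]],
    [0.6,[0.175,0.3,0],[0,0,0]],
  ],
)

```text
clock: 1.23
tool_pos: [0.4765, -0.2028, 0.2301]
orientation: [-3.135, 0.152, -0.0]
contact_force: [-0.8, -0.3, -0.5]
width: 0.399
```

```bash
python3 - <<'E'
from h import *
print(r.get_state()["tool_pos"],r.get_state()["orientation"])
c=cam("wrist","w1.png"); print(c["E"][:3,3].round(3))
E
```

```text
[ 0.47645882 -0.20277623  0.23005789] [-3.13540342e+00  1.51836286e-01 -3.76858063e-04]
[ 0.485 -0.12   0.385]
```

View pics/w1.png

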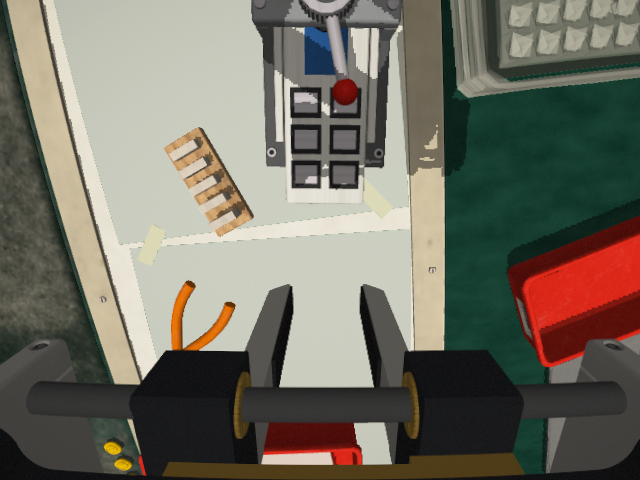

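The wrist view shows the plate's tail edge running from (287,203) to (364,203), the ball at (345,92) and the base's rear corners near row 165. The path behind the tail is clear.

```bash
python3 - <<'E'
from h import *
c=cam("wrist")
t=onz(c,[[287,202],[364,203]],.03); print("tail",t.round(4),np.linalg.norm(t[0]-t[1]))
print("base corners",onz(c,[[266,165],[384,167]],.014).round(4))
print("ball",onz(c,[[345,92]],.0953).round(4))
a=np.array([.4965,-.0095]);f=np.array([np.cos(np.radians(83.9)),np.sin(np.radians(83.9))])
m=t.mean(0)[:2]; print("tail rel axis along",(m-a)@f,"lat",(m-a)@[-f[1],f[0]])
E
```

```text
tail [[ 0.4381 -0.1743  0.03  ]
 [ 0.5169 -0.183   0.03  ]] 0.0792744337014388
base corners [[ 0.4191 -0.1357  0.014 ]
 [ 0.5419 -0.1499  0.014 ]]
ball [[ 0.5022 -0.0835  0.0953]]
tail rel axis along -0.17022554560553232 lat 0.000931119398095248
```

>>> apply_moves(
  increments=[
    [0.6,[0,0,-0.2],[0,0,0]],
    [0.6,[0,0,-0.4],[0,0,0]],
    [0.6,[0,0,-0.6],[0,0,0]],
    [0.6,[0,0,-0.8],[0,0,0]],
    [0.6,[0,0,-0.96],[0,0,0]],
  ],
)

```text
clock: 1.75
tool_pos: [0.4724, -0.2083, 0.0357]
orientation: [-3.136, 0.165, 0.004]
contact_force: [-0.3, -0.5, -0.2]
width: 0.395
```

>>> apply_moves(
  increments=[
    [0.6,[0.003,0.025,0],[0,0,0]],
    [0.6,[0.006,0.05,0],[0,0,0]],
    [0.6,[0.009,0.075,0],[0,0,0]],
    [0.6,[0.012,0.1,0],[0,0,0]],
    [0.6,[0.012,0.1,0],[0,0,0]],
  ],
)

```text
clock: 2.17
tool_pos: [0.4789, -0.1877, 0.0412]
orientation: [3.135, -0.16, 0.007]
contact_force: [0.0, -0.8, -0.8]
width: 0.401
```

>>> apply_moves(
  increments=[
    [0.6,[0.002,0.02,0],[0,0,0]],
    [0.6,[0.004,0.04,0],[0,0,0]],
    [0.6,[0.006,0.06,0],[0,0,0]],
    [0.6,[0.008,0.08,0],[0,0,0]],
    [0.6,[0.01,0.1,0],[0,0,0]],
  ],
)

```text
clock: 2.58
tool_pos: [0.4813, -0.1703, 0.0411]
orientation: [3.131, -0.159, 0.008]
contact_force: [-0.6, -7.1, 3.1]
width: 0.401
```

>>> apply_moves(
  increments=[
    [0.6,[0.001,0.01,0],[0,0,0]],
    [0.6,[0.002,0.02,0],[0,0,0]],
    [0.6,[0.003,0.03,0],[0,0,0]],
  ],
)

```text
clock: 2.83
tool_pos: [0.4819, -0.1643, 0.0411]
orientation: [3.131, -0.159, 0.009]
contact_force: [-0.6, -6.7, 2.9]
width: 0.4
```

>>> apply_moves(
  increments=[
    [0.6,[0.001,0.01,0],[0,0,0]],
    [0.6,[0.002,0.02,0],[0,0,0]],
    [0.6,[0.003,0.03,0],[0,0,0]],
  ],
)

```text
clock: 3.08
tool_pos: [0.4825, -0.1584, 0.0411]
orientation: [3.131, -0.16, 0.009]
contact_force: [-0.4, -7.3, 2.9]
width: 0.399
```

>>> apply_moves(
  increments=[
    [0.6,[0.001,0.006,0],[0,0,0]],
    [0.6,[0.001,0.012,0],[0,0,0]],
    [0.6,[0.001,0.012,0],[0,0,0]],
  ],
)

```text
clock: 3.33
tool_pos: [0.4828, -0.156, 0.0411]
orientation: [3.131, -0.159, 0.009]
contact_force: [-0.6, -5.6, 3.2]
width: 0.398
```

>>> apply_moves(
  increments=[
    [0.6,[0.001,0.008,0],[0,0,0]],
    [0.6,[0.002,0.016,0],[0,0,0]],
    [0.6,[0.002,0.016,0],[0,0,0]],
  ],
)

```text
clock: 3.58
tool_pos: [0.4829, -0.1557, 0.0412]
orientation: [3.125, -0.157, 0.008]
contact_force: [-2.9, -14.7, 0.9]
width: 0.397
```

>>> apply_moves(
  increments=[
    [0.6,[0.001,0.008,0],[0,0,0]],
    [0.6,[0.001,0.008,0],[0,0,0]],
    [0.6,[0.001,0.008,0],[0,0,0]],
  ],
)

```text
clock: 3.83
tool_pos: [0.4829, -0.1556, 0.0412]
orientation: [3.123, -0.157, 0.008]
contact_force: [-3.3, -19.0, -1.1]
width: 0.403
```

```bash
python3 - <<'E'
from h import *
s=r.get_state(); print(s["tool_pos"],s["contact_force"])
c=cam("top","t2.png"); im=c["pixels"]
cv2.imwrite("pics/topc2.png",cv2.resize(im[165:255,260:390],None,fx=6,fy=6,interpolation=cv2.INTER_CUBIC)[:,:,::-1])
E
```

```text
[ 0.48286729 -0.15560945  0.04118079] [ -3.30124662 -19.01361859  -1.05633644]
```

View pics/topc2.png

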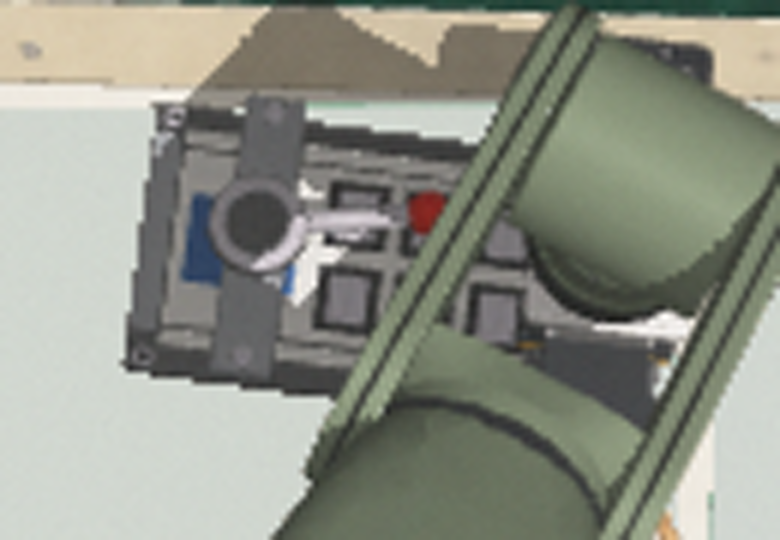

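The plate is home: the blue patch is now under and beyond the bridge, and the nose is at the stop. Force rose to 19 N with no further motion. Backing off and going over the lever next.

>>> apply_moves(
  increments=[
    [0.6,[0,-0.08,0],[0,0,0]],
    [0.6,[-0.01,-0.12,0.04],[0,0,0]],
    [0.6,[-0.01,-0.12,0.25],[0,0,0]],
    [0.65,[-0.01,-0.12,0.45],[0,0,0]],
    [0.65,[-0.01,-0.12,0.65],[0,0,0]],
  ],
)

```text
clock: 4.3
tool_pos: [0.4783, -0.1716, 0.1705]
orientation: [-3.136, 0.162, 0.001]
contact_force: [1.6, -1.2, -1.0]
width: 0.352
```

>>> apply_moves(
  increments=[
    [0.65,[0,0,0.2],[0,0,0.12]],
    [0.65,[0.05,0.2,0.25],[0,0,0.27]],
    [0.65,[0.1,0.4,0.25],[0,0,0.27]],
    [0.65,[0.1,0.56,0.25],[0,0,0.27]],
    [0.65,[0.1,0.56,0.25],[0,0,0.27]],
  ],
)

```text
clock: 4.72
tool_pos: [0.4989, -0.0549, 0.2201]
orientation: [-3.134, -0.18, -0.003]
contact_force: [-0.3, 0.4, 0.0]
width: 0.347
```

```bash
python3 - <<'E'
from h import *
s=r.get_state(); print(s["tool_pos"],s["orientation"],s["contact_force"])
c=cam("wrist","w2.png")
h=cv2.cvtColor(c["pixels"],cv2.COLOR_RGB2HSV)
m=cv2.inRange(h,(0,150,60),(6,255,255))|cv2.inRange(h,(174,150,60),(180,255,255))
n,l,st,ce=cv2.connectedComponentsWithStats(m)
for i in range(1,n):
    if st[i,4]>60: print(ce[i].round(1),st[i],onz(c,[ce[i]],.0953)[0].round(4))
E
```

```text
[ 0.49892178 -0.05487674  0.22014711] [-3.13372421 -0.17983084 -0.0033573 ] [-0.31512804  0.41538607  0.00848014]
[326.9 278.4] [316 268  22  21 354] [ 0.5033 -0.0817  0.0953]
[532.  443.8] [ 502  417   64   58 2818] [ 0.743  -0.2463  0.0953]
[129.6 472.1] [114 469  37   7 129] [ 0.3134 -0.3358  0.0953]
```

View pics/w2.png

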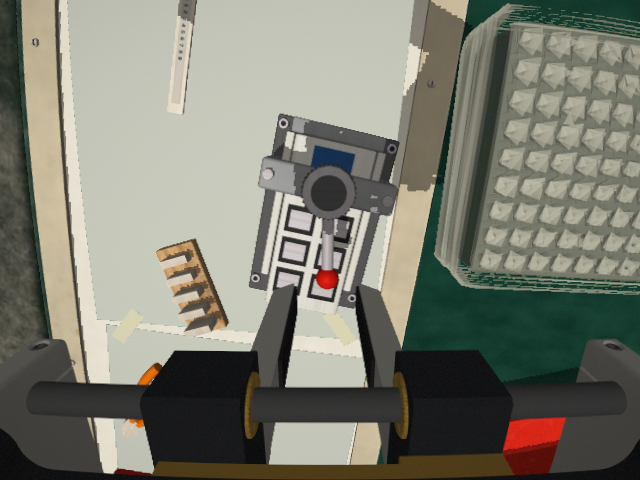

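The wrist view from above shows the lever between the fingers' columns, the ball at (327,278) and the head at (329,191). Now I'll compute the axis from the head and a table of arc shifts.

```bash
python3 - <<'E'
from h import *
c=cam("wrist")
g=cv2.cvtColor(c["pixels"],cv2.COLOR_RGB2GRAY)
k=cv2.HoughCircles(cv2.GaussianBlur(g[140:245,275:385],(3,3),0),cv2.HOUGH_GRADIENT,1,30,param1=100,param2=15,minRadius=20,maxRadius=35)
print(k[0][:3]+[275,140,0])
hd=onz(c,[k[0][0][:2]+[275,140]],.106)[0];b=onz(c,[[326.9,278.4]],.0953)[0]
v=(b-hd)[:2];print("head",hd,"dist",np.hypot(*v),"ang",np.degrees(np.arctan2(v[1],v[0])))
A=np.array([.4955,-.009])
for a in range(-84,-204,-6):
    t=np.radians(a);p=A+.048*np.array([np.cos(t),np.sin(t)]);print(a,p.round(4),end=" ")
    if a>-200: 
        t0=np.radians(a+6);print(((p-A-.048*np.array([np.cos(t0),np.sin(t0)]))/.2).round(3))
E
```

```text
[[327.5        189.5         27.79999924]]
head [ 0.49456777 -0.00705535  0.106     ] dist 0.07765234317998874 ang -83.72309859822192
-84 [ 0.5005 -0.0567] [-0.025 -0.004]
-90 [ 0.4955 -0.057 ] [-0.025 -0.001]
-96 [ 0.4905 -0.0567] [-0.025  0.001]
-102 [ 0.4855 -0.056 ] [-0.025  0.004]
-108 [ 0.4807 -0.0547] [-0.024  0.007]
-114 [ 0.476  -0.0529] [-0.023  0.009]
-120 [ 0.4715 -0.0506] [-0.022  0.011]
-126 [ 0.4673 -0.0478] [-0.021  0.014]
-132 [ 0.4634 -0.0447] [-0.02   0.016]
-138 [ 0.4598 -0.0411] [-0.018  0.018]
-144 [ 0.4567 -0.0372] [-0.016  0.02 ]
-150 [ 0.4539 -0.033 ] [-0.014  0.021]
-156 [ 0.4516 -0.0285] [-0.011  0.022]
-162 [ 0.4498 -0.0238] [-0.009  0.023]
-168 [ 0.4485 -0.019 ] [-0.007  0.024]
-174 [ 0.4478 -0.014 ] [-0.004  0.025]
-180 [ 0.4475 -0.009 ] [-0.001  0.025]
-186 [ 0.4478 -0.004 ] [0.001 0.025]
-192 [0.4485 0.001 ] [0.004 0.025]
-198 [0.4498 0.0058] [0.007 0.024]
```

>>> apply_moves(
  increments=[
    [0.65,[0.008,-0.009,-0.15],[0,0,0]],
    [0.65,[0.008,-0.009,-0.3],[0,0,0]],
    [0.65,[0.008,-0.009,-0.45],[0,0,0]],
    [0.65,[0.008,-0.009,-0.59],[0,0,0]],
    [0.65,[0.008,-0.009,-0.59],[0,0,0]],
  ],
)

```text
clock: 5.23
tool_pos: [0.4955, -0.0618, 0.095]
orientation: [-3.133, -0.168, 0.018]
contact_force: [-1.7, 0.5, -0.6]
width: 0.349
```

>>> apply_moves(
  increments=[
    [0.84,[0,0,0],[0,0,0]],
    [0.84,[0,0,0],[0,0,0]],
    [0.84,[0,0,0],[0,0,0]],
    [0.84,[0,0,0],[0,0,0]],
  ],
  grip_force=4,
)

```text
clock: 5.57
tool_pos: [0.5024, -0.0628, 0.1028]
orientation: [3.135, 0.171, 0.007]
contact_force: [1.0, -0.2, -0.6]
width: 0.167
```

>>> apply_moves(
  increments=[
    [0.84,[-0.005,0.03,0],[0,0,0]],
    [0.84,[-0.005,0.03,0],[0,0,0]],
    [0.84,[-0.005,0.03,0],[0,0,0]],
  ],
)

```text
clock: 5.82
tool_pos: [0.4998, -0.0557, 0.1011]
orientation: [3.137, 0.172, 0.002]
contact_force: [-0.8, -0.4, 0.1]
width: 0.16
```

>>> apply_moves(
  increments=[
    [0.84,[-0.017,-0.002,0],[0,0,-0.089]],
    [0.84,[-0.034,-0.004,0],[0,0,-0.178]],
    [0.84,[-0.05,-0.005,0],[0,0,-0.267]],
    [0.84,[-0.067,-0.004,0],[0,0,-0.356]],
    [0.84,[-0.075,-0.004,0],[0,0,-0.4]],
  ],
)

```text
clock: 6.23
tool_pos: [0.4858, -0.0563, 0.1009]
orientation: [-3.124, 0.326, -0.006]
contact_force: [3.7, 2.1, -1.9]
width: 0.16
```

>>> apply_moves(
  increments=[
    [0.84,[-0.024,0.007,0],[0,0,-0.133]],
    [0.84,[-0.047,0.016,0],[0,0,-0.267]],
    [0.84,[-0.069,0.027,0],[0,0,-0.4]],
    [0.84,[-0.09,0.041,0],[0,0,-0.533]],
    [0.84,[-0.11,0.057,0],[0,0,-0.667]],
  ],
)

```text
clock: 6.65
tool_pos: [0.4638, -0.0462, 0.1009]
orientation: [2.932, -1.127, 0.006]
contact_force: [2.8, -2.9, -4.0]
width: 0.161
```

>>> apply_moves(
  increments=[
    [0.84,[-0.018,0.018,0],[0,0,-0.133]],
    [0.84,[-0.034,0.038,-0.005],[0,0,-0.267]],
    [0.84,[-0.048,0.059,-0.01],[0,0,-0.4]],
    [0.84,[-0.059,0.081,-0.01],[0,0,-0.533]],
    [0.84,[-0.059,0.081,-0.01],[0,0,-0.533]],
  ],
)

```text
clock: 7.07
tool_pos: [0.4513, -0.0298, 0.0991]
orientation: [2.637, -1.705, 0.004]
contact_force: [-0.4, -1.2, 1.8]
width: 0.163
```

>>> apply_moves(
  increments=[
    [0.84,[-0.006,0.011,0],[0,0,-0.067]],
    [0.84,[-0.011,0.022,0],[0,0,-0.133]],
    [0.84,[-0.016,0.034,0],[0,0,-0.2]],
    [0.84,[-0.02,0.045,0],[0,0,-0.267]],
  ],
)

```text
clock: 7.4
tool_pos: [0.4478, -0.0211, 0.0989]
orientation: [2.446, -1.971, 0.005]
contact_force: [2.4, -3.5, -1.5]
width: 0.16
```

>>> apply_moves(
  increments=[
    [0.84,[-0.004,0.012,0],[0,0,-0.067]],
    [0.84,[-0.007,0.024,0],[0,0,-0.133]],
    [0.84,[-0.009,0.036,0],[0,0,-0.2]],
    [0.84,[-0.01,0.048,0],[0,0,-0.267]],
  ],
)

```text
clock: 7.73
tool_pos: [0.4457, -0.0114, 0.0986]
orientation: [-2.226, 2.216, -0.004]
contact_force: [2.5, -3.8, -3.6]
width: 0.159
```

>>> apply_moves(
  increments=[
    [0.84,[0,0.008,0],[0,0,-0.044]],
    [0.84,[0,0.016,0],[0,0,-0.089]],
    [0.84,[0,0.024,0],[0,0,-0.133]],
  ],
)

```text
clock: 7.98
tool_pos: [0.4454, -0.0067, 0.0984]
orientation: [2.109, -2.328, 0.004]
contact_force: [1.9, -3.8, -3.9]
width: 0.158
```

>>> apply_moves(
  increments=[
    [0.84,[0.001,0.008,0],[0,0,-0.044]],
    [0.84,[0.001,0.016,0],[0,0,-0.089]],
    [0.84,[0.001,0.016,0],[0,0,-0.089]],
  ],
)

```text
clock: 8.23
tool_pos: [0.4454, -0.0033, 0.0984]
orientation: [2.027, -2.4, 0.003]
contact_force: [1.4, -2.7, -3.1]
width: 0.158
```

>>> apply_moves(
  increments=[
    [0.84,[0.001,0.008,0],[0,0,-0.044]],
    [0.84,[0.001,0.016,0],[0,0,-0.089]],
    [0.84,[0.001,0.016,0],[0,0,-0.089]],
  ],
)

```text
clock: 8.48
tool_pos: [0.4455, 0.0001, 0.0984]
orientation: [1.942, -2.469, 0.002]
contact_force: [0.9, -3.5, -2.0]
width: 0.16
```

```bash
python3 - <<'E'
from h import *
s=r.get_state();a=np.array([.4955,-.009]);d=s["tool_pos"][:2]-a
print(np.degrees(np.arctan2(d[1],d[0])),np.hypot(*d),s["contact_force"],s["moment"])
E
```

```text
169.72969656150352 0.0508346325980707 [ 0.86339827 -3.50740689 -1.95042322] [-0.58718187 -0.22196035  0.07617307]
```

>>> apply_moves(
  increments=[
    [0.84,[0.001,0.008,0],[0,0,-0.044]],
    [0.84,[0.002,0.016,0],[0,0,-0.089]],
    [0.84,[0.002,0.016,0],[0,0,-0.089]],
  ],
)

```text
clock: 8.73
tool_pos: [0.4459, 0.0029, 0.0984]
orientation: [1.854, -2.535, 0.003]
contact_force: [0.9, -5.7, -2.9]
width: 0.159
```

>>> apply_moves(
  increments=[
    [0.84,[0.002,0.008,0],[0,0,-0.044]],
    [0.84,[0.002,0.012,0],[0,0,-0.067]],
    [0.84,[0.002,0.012,0],[0,0,-0.067]],
  ],
)

```text
clock: 8.98
tool_pos: [0.4465, 0.0049, 0.0985]
orientation: [1.788, -2.582, 0.004]
contact_force: [1.8, -6.8, -3.7]
width: 0.161
```

>>> apply_moves(
  increments=[
    [0.84,[0.002,0.008,0],[0,0,-0.044]],
    [0.84,[0.004,0.016,0],[0,0,-0.089]],
    [0.84,[0.004,0.016,0],[0,0,-0.089]],
  ],
)

```text
clock: 9.23
tool_pos: [0.4473, 0.0079, 0.0985]
orientation: [1.696, -2.644, 0.005]
contact_force: [2.1, -6.6, -2.6]
width: 0.16
```

```bash
cat > m.py <<'E'
from h import *
import sys
s=r.get_state();print(s["contact_force"],s["tool_pos"])
c=cam(sys.argv[1],sys.argv[2])
h=cv2.cvtColor(c["pixels"],cv2.COLOR_RGB2HSV)
m=cv2.inRange(h,(0,150,60),(6,255,255))|cv2.inRange(h,(174,150,60),(180,255,255))
n,l,st,ce=cv2.connectedComponentsWithStats(m)
for i in range(1,n):
    if st[i,4]>15:
        p=onz(c,[ce[i]],.090)[0]; d=p[:2]-[.4955,-.009]
        if np.hypot(*d)<.11: print(ce[i].round(1),st[i],p.round(4),np.hypot(*d),np.degrees(np.arctan2(d[1],d[0]))%360-360)
E
python3 m.py wrist w3.png;python3 m.py top t3.png; python3 m.py side s3.png
```

```text
[ 2.13769987 -6.62713947 -2.59054625] [0.44732083 0.00787683 0.09852015]
[332.2 354.6] [320 339  25  31 575] [0.4227 0.0154 0.09  ] 0.07677880186414442 -198.55192202519794
[ 1.55168975 -7.2789086  -2.20820761] [0.44728292 0.00787944 0.09849072]
[ 1.01477424 -6.1540773  -4.04586362] [0.4472853  0.00786231 0.09849653]
[330.3 257.5] [328 255   6   6  28] [0.4256 0.0106 0.09  ] 0.07262453143763797 -195.68694690688045
```

View pics/w3.png

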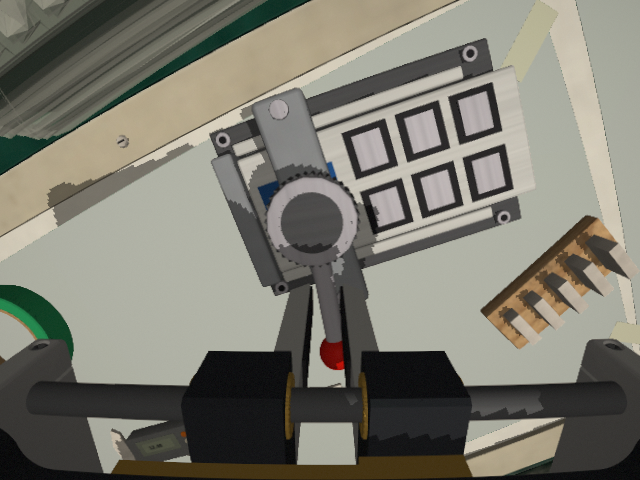

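The wrist view shows the plate home and the lever (head (312,222) to ball (335,352)) turned several degrees clockwise past the bridge line. That means the screw is seated with a little wind-up. One last small step to confirm the resistance is rising.

>>> apply_moves(
  increments=[
    [0.84,[0.002,0.006,0],[0,0,-0.033]],
    [0.84,[0.005,0.013,0],[0,0,-0.067]],
    [0.84,[0.005,0.013,0],[0,0,-0.067]],
  ],
)

```text
clock: 9.63
tool_pos: [0.4481, 0.0102, 0.0984]
orientation: [1.626, -2.686, 0.005]
contact_force: [1.5, -6.9, -3.6]
width: 0.16
```

>>> apply_moves(
  increments=[
    [0.65,[-0.002,-0.01,0],[0,0,0]],
    [0.65,[-0.002,-0.01,0],[0,0,0]],
    [0.65,[-0.002,-0.01,0],[0,0,0]],
    [0.65,[-0.002,-0.01,0],[0,0,0]],
  ],
)

```text
clock: 9.97
tool_pos: [0.4472, 0.0104, 0.0984]
orientation: [-1.623, 2.69, 0.002]
contact_force: [-0.3, -0.1, -0.2]
width: 0.348
```

>>> apply_moves(
  increments=[
    [0.65,[0,0,0.15],[0,0,0]],
    [0.65,[0,0,0.3],[0,0,0]],
    [0.65,[0,0,0.5],[0,0,0]],
    [0.65,[0,0,0.7],[0,0,0]],
    [0.65,[0,0,0.7],[0,0,0]],
  ],
)

```text
clock: 10.38
tool_pos: [0.4526, 0.0096, 0.2473]
orientation: [-1.617, 2.678, -0.016]
contact_force: [1.4, 0.3, 1.1]
width: 0.349
```

```bash
python3 m.py wrist w4.png; python3 m.py side s4.png; python3 - <<'E'
import cv2; i=cv2.imread("pics/s4.png")[200:320,240:400]; cv2.imwrite("pics/s4c.png",cv2.resize(i,None,fx=5,fy=5,interpolation=cv2.INTER_CUBIC))
E
```

```text
[1.35369527 0.34274187 1.08603148] [0.45260529 0.00957379 0.24729877]
[335.3 269.1] [326 260  19  19 279] [0.4241 0.0157 0.09  ] 0.07557521006445983 -199.0774896023025
[ 0.32039179 -0.10353604 -0.14486316] [0.45082271 0.00982331 0.24372738]
[329.8 257.9] [327 256   6   5  23] [0.4267 0.0126 0.09  ] 0.07210349394130725 -197.40233674589228
```

View pics/w4.png

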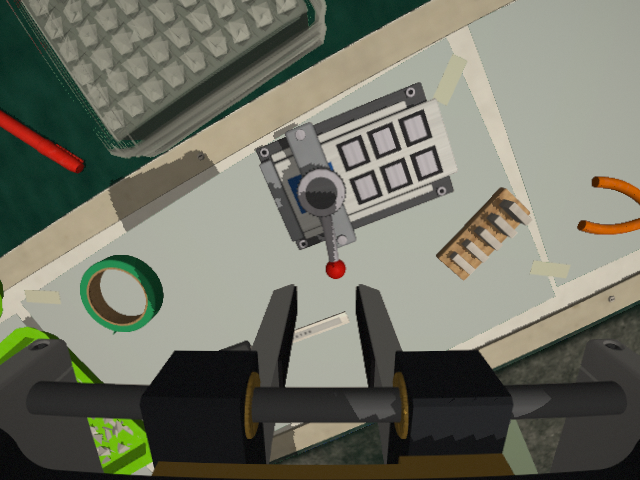

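The final view shows the ball at (335,269), with the lever about 11° (0.2 rad) past the bridge line after release. The plate is against the stop, and the tape, gauges and cutters are undisturbed. Handing in.

```bash
python3 -c "
from h import *
print(r.get_state()['contact_force'],r.close_job())"
```

```text
the job is handed in; nothing more can be done
[ 0.06875563 -0.5188122  -0.72611711] None
```

The plate is home against the end stop and the thumbscrew is seated with a little wind-up. I handed the job in at about 10.5 s. It reports no verdict, so these are my own readings.

- **Plate:** I pushed its tail about 30 mm to the stop. The force rose from about 7 N to 19 N with no further travel, while the screw was still loose at about -1.78 rad. Later views show the plate still at the stop.
- **Thumbscrew:** I swept the lever clockwise with the jaws loosely straddling the rod. The push rose from about 3.5 N to about 7 N, and I stopped there.
- **After release:** The gripper is clear of everything, with the force reading near zero. The lever stays about 11–13° (0.2 rad) past its seated direction, well under the 0.6 rad limit.
- **Disagreements:**
  - The last pushing force (about 7 N, or 0.35 N m) suggests less wind-up, about 0.06 rad, than the roughly 0.2 rad seen in the images.
  - The wrist and side cameras differ by about 2° on the lever angle. All readings put the lever past its seated direction.
- **Not checked:** I did not measure the pressure foot's force on the plate directly.
- **Bystanders:** I did not touch any of them. The tape roll, gauge set and side cutters look undisturbed in the last wrist view; the caliper is only partly in that view, and I did not measure any positions.

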